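# Park the keeper rod and show the price plate

## Task

Take the keeper rod off the plate stand, push it down past the sprung jaws of the parking clip until it sits at the bottom of both forks with the jaws shut over it, and let it go. Then find the frosted end of the acrylic price plate by its small corner notch and lift the plate out by its clear part, fingers off the frosted end, disturbing no jar or bowl. Finish still holding it about 25 cm above the counter, long edges level, notched edge uppermost, leaned back about 45 degrees so that its frosted face looks up towards the customer, straight across the counter from the robot.

Things in the scene. Friction and masses are not known exactly. Their poses are not given: they have to be found in the camera images.
- stand: Fixed wooden stand, origin at the centre of its underside, any yaw. Block 110 (x) x 52 (y) x 36 mm high with a slot along x, 13 wide, 20 deep, for the plate; the stand's x and y axes agree with the plate's at the start. At y = +-62 mm two cheeks (26 along x, 10 thick) rise to 95 mm, with prongs to 108 mm between which the keeper rod rests.
- plate_center (a point): Centre of the clear acrylic price plate, 140 (x) x 10 (y) x 60 mm (z), 95 g, standing on edge in the stand's slot, top edge 76 mm above the counter. +x: towards the frosted end; +z: to the long edge with the notch (up at the start); +y: out of the frosted label face. From x = 25 to 70 mm it is frosted (on the +y face): no fingers there. From x = -70 to 25 mm it is clear.
- notch (a point): Centre of the square notch, 15 x 15 mm, cut from the plate's corner at its frosted end, top edge (plate x = 62, z = 22 mm from its centre). Seen from the frosted side, notched edge up, the notch is at the left end. Same axes as the plate.
- rod_center (a point): Centre of the keeper rod: plain aluminium, 12 mm diameter, 160 mm long along its own y, 50 g, loose. It starts level across the stand over the plate's middle, square to the plate, resting on the cheeks, its centre 101 mm above the counter; 19 mm are free between rod and plate.
- clip_seat (a point): Seat of the parking clip: where the rod's centre lies when home, 46 mm above the counter. z up, y along the parked rod. Fixed. Two steel forks at y = +-45 mm, each 14 mm wide along y, nothing between them above the base; slot 14 mm wide (x) at the bottom, open upwards. Push the rod straight down here from 60 mm above.
- clip_base (a point): Centre of the underside of the clip's base (80 x 130 x 12 mm), axes as the seat's. On the -x side each fork's wall rises to 85 mm above the counter, its lip flared; on +x a low wall ends at 49 mm and a hinge post stands at x = 24 mm. Each jaw hangs from a pivot at x = 19, z = 72 mm and slopes across the mouth to its tip at x = -2, z = 64 mm.
- jaw_a (a joint): Sprung hinged jaw of the fork at +y, rad: 0 closed over the slot, up to 1.4 pushed down and aside. It gives way downward only, with about 2 to 5 N, and springs back to 0 when the rod has passed.
- jaw_b (a joint): The same for the fork at -y.
- customer (a point): A point in the air at the customer's side, 760 mm ahead of the robot and 270 mm above the counter; its x axis points from the robot to the customer, y to the robot's left.
- jam_jar: Bystander: jam jar 76 mm across, 115 mm high; origin under its centre.
- honey_jar: Bystander: honey jar 64 mm across, 85 mm high; origin under its centre.
- bowl: Bystander: white bowl 110 mm across, 45 mm high; origin under its centre.

How it is judged:
By the outcome, as a careful person would: the job done as asked, in the order asked, and still so for the second after the job is handed in, while the arm keeps its last pose, push and grip.
It also fails if it takes over 58 s, if anything falls off the work surface, if the arm or the gripper's body presses on something with over 40 N, if the wrist force passes 120 N, or if a joint passes its speed limit or range.

## Robot

A 6-joint arm with a two-finger parallel gripper is mounted at the origin on the work surface. World frame = base frame: x ahead of the robot, y to its left, z up, the work surface at z = 0. Lengths are in mm, angles in degrees, forces in N, time in s.
With the tool pointing down it reaches from about 300 to 850 mm from the base axis. Payload 4.2 kg.
Tool frame: the origin (TCP) lies at the centre of the arm's flange, where the gripper is bolted on; the fingertips stand 191 mm ahead of it and the grasp point (between the pads) lies 172 mm ahead of it; y points along the fingers, x is the direction in which the jaws open and shut, and the axes are right-handed (so a half turn about y gives the same grasp; the last joint's range is limited). The gripper opens to 91 mm and grips with 3 to 60 N. Pads are 32 mm wide; open, the fingers measure 118 mm over their backs; the gripper's body (76 mm by 178 mm) begins 60 mm behind the grasp point.
Start: joints at [72.651, 18.312, 89.639, -0, 72.044, -1.146], TCP at [160.448, 552.159, 404.776] pointing down, gripper open.
Joint ranges: [-177.97, 177.97], [-48.28, 115.42], [12.27, 149.76], [-77.06, 257.06], [2.81, 150.46], [-146.56, 146.56]. Speed limits (degrees/s): [147.25, 147.25, 180, 180, 180, 180].

## Interface

Orientations are given as [roll, pitch, yaw] about the fixed x, y, z axes, in that order (R = Rz(yaw) Ry(pitch) Rx(roll)).
In Python, from workcell import env gives the robot as it stands.
- The arm moves only by the tool carry_out, never from a script. Its argument "increments" is a list of rows, each a list of 3 entries, a list of its own where there are three numbers: the turn, a rotation vector about the tool's x, y, z in rad, then the shift along the tool's x, y, z in mm, then the closure, from 0 (fully open) to 1 (shut). In form: [[[wx, wy, wz], [dx, dy, dz], claw], ...]. A call has 1 to 10 rows; each row is the pose to reach, as a shift and turn from the pose commanded when the call began, along the tool's axes at that moment; what a row does not reach only later rows make up. A row lasts 1/12 s, in which the tool goes at most 41.7 mm and 7.16 degrees, less where a joint would pass 70% of its speed; a pose out of reach is approached as far as the arm can. A call with a gripper value outside its range is refused whole. The fingers move at their own pace and stop on an object; "force" is the grip in N (left out, the last holds). Time passes only in rows, so rows that repeat a pose let the fingers close. It gives the time, the measured TCP pose, the force and the opening at its end, in the units of the state.
- env.state(): the state, without advancing time (a new reading comes with each control period).
- env.grab_frame(name): name is "scene" or "top" or "wrist"; returns a dict with "frame" (480x640x3 uint8, blue, green, red), "z_map" (480x640 float32, mm along the optical axis (not along the pixel's ray), 0 where there is no reading), "camera_matrix" (3x3 intrinsics, pixels), "rvec" (rotation vector, rad) and "tvec" (3), from world to camera coordinates, as OpenCV has them; the wrist camera has in their place "hand_eye" (4x4, takes a point from camera to tool coordinates, whose origin is the TCP and whose axes are the tool frame's). Camera axes: x right, y down, z forward; pixel columns grow to the right and rows downward; lengths in mm; the calibration is good to about 2 mm. A picture is of the moment at which its call begins: read the wrist's pose just before it.
- env.job_done(): hands the job in, once; it reports no verdict.
The state is a dict: "time_s": time; "qpos": joint angles; "qvel": joint speeds; "effort": joint torques, N m; "ee_pos": TCP position; "ee_rot": TCP orientation; "force": force on the tool from outside, world axes, zero at the start; "torque": the same for the moment, N m; "gripper_width": finger opening in mm.
Only numpy, scipy, OpenCV 4.12 (cv2) and the standard library are available. Lean on these libraries where they do the work, as an engineer would, in place of code of your own. Each camera call takes 0.05 s, during which the arm holds its last target. There are 200 camera calls.

## Working session

There is one attempt and no reset: what is moved stays moved. The work goes in short steps, Python scripts to look and compute and a tool call to move; the robot and the scene stay as the last step left them, time stands still between calls to the robot, and variables do not carry over. Pictures are saved under pics/ and viewed, about 8 in all and at most 12, crops included, and the job is handed in when it is done.

Besides the shell and the picture viewer there is one more tool, called as name(argument=value, ...) on one line, values as JSON. carry_out: Moves the arm, as the interface text tells. Its arguments: {"type":"object","properties":{"increments":{"type":"array","items":{"type":"array"}},"force":{"type":"number"}},"required":["increments"]}

```bash
mkdir -p pics; ls; cat > h.py <<'E'
import numpy as np, cv2, pickle
from scipy.spatial.transform import Rotation as R
from workcell import env
def T(s):
    M=np.eye(4); M[:3,:3]=R.from_euler('xyz',s['ee_rot'],degrees=True).as_matrix(); M[:3,3]=s['ee_pos']; return M
def cam(name):
    s=env.state(); f=env.grab_frame(name)
    if name=='wrist': C=T(s)@np.array(f['hand_eye'])
    else:
        C=np.eye(4); r=cv2.Rodrigues(np.array(f['rvec'],float))[0]; C[:3,:3]=r.T; C[:3,3]=-r.T@np.array(f['tvec']).ravel()
    f['C']=C; return f
def pts(f):
    z=f['z_map']; K=np.array(f['camera_matrix']); v,u=np.mgrid[:480,:640]
    p=np.stack([(u-K[0,2])/K[0,0]*z,(v-K[1,2])/K[1,1]*z,z],-1)
    return p@f['C'][:3,:3].T+f['C'][:3,3]
def ray(f,uv,h):
    K=np.array(f['camera_matrix']); d=f['C'][:3,:3]@np.linalg.inv(K)@np.array([uv[0],uv[1],1.]); o=f['C'][:3,3]
    return o+d*(h-o[2])/d[2]
E
python3 - <<'E'
from h import *
print(env.state())
for n in ('scene','top'):
    f=cam(n); cv2.imwrite(f'pics/{n}.png',f['frame']); pickle.dump(f,open(n+'.pkl','wb')); print(n,f['C'].round(2).tolist(),f['camera_matrix'])
E
```

```text
pics
{'time_s': 0.0, 'qpos': array([ 7.26501187e+01,  1.83505177e+01,  8.97052717e+01, -2.49707062e-03,
        7.20432935e+01, -1.14714549e+00]), 'qvel': array([-0.01285933, -0.19422041, -0.00260924,  0.12144662,  0.03855424,
        0.05723134]), 'effort': array([ 3.07047176e-04, -4.12474823e+01, -2.31969613e+01,  7.27560022e-02,
        4.59435058e-02, -1.40871184e-04]), 'ee_pos': array([160.41386916, 551.99860753, 403.93893844]), 'ee_rot': array([-90.00038998,   0.0991106 ,  73.79803572]), 'force': array([-0.19149255, -0.17385535, -0.90259581]), 'torque': array([ 0.02936781, -0.01551647, -0.036821  ]), 'gripper_width': 91.37933042555443}
scene [[0.56, 0.64, -0.53, 1060.08], [0.83, -0.44, 0.35, -326.95], [-0.01, -0.64, -0.77, 854.34], [0.0, 0.0, 0.0, 1.0]] [[434.4384806    0.         326.39412221]
 [  0.         434.4384806  240.61719412]
 [  0.           0.           1.        ]]
top [[0.01, -0.98, 0.18, 415.65], [-1.0, -0.01, -0.02, 3.5], [0.02, -0.18, -0.98, 1145.24], [0.0, 0.0, 0.0, 1.0]] [[480.70756795   0.         318.26447647]
 [  0.         480.70756795 240.34743599]
 [  0.           0.           1.        ]]
```

View pics/scene.png

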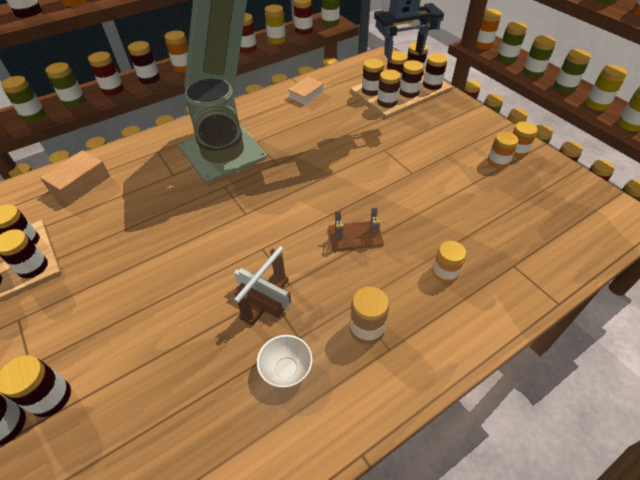

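View pics/top.png

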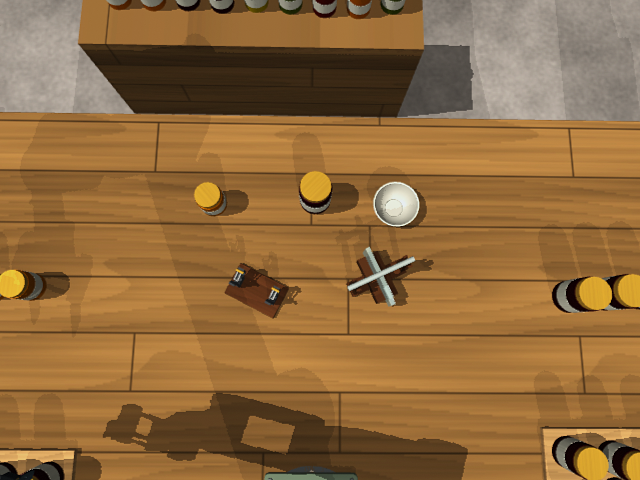

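```bash
python3 - <<'E'
from h import *
f=pickle.load(open('top.pkl','rb'))
for n,uv,h in [('rodA',(348,290),101),('rodB',(414,259),101),('plateA',(368,249),76),('plateB',(392,304),76),('clipA',(238,277),78),('clipB',(273,294),78),('honey',(209,195),85),('jam',(315,187),115),('bowl',(397,204),45)]:
    print(n,ray(f,uv,h).round(0))
P=pts(f); fr=f['frame'].astype(int)
# clip close up crops
a=cv2.resize(f['frame'][225:330,210:430],None,fx=3.6,fy=3.6,interpolation=cv2.INTER_CUBIC)
g=pickle.load(open('scene.pkl','rb'))
b=cv2.resize(g['frame'][195:330,225:395],None,fx=3.6,fy=3.6,interpolation=cv2.INTER_CUBIC)[:, :]
print(a.shape,b.shape)
cv2.imwrite('pics/b.png',b); cv2.imwrite('pics/a.png',a)
# rod via height map
m=(P[...,2]>92)&(P[...,2]<118)&(np.hypot(P[...,0]-440,P[...,1]+130)<130)
q=P[m]; print(m.sum(), q.mean(0)); c,(w,h),an=cv2.minAreaRect(q[:,:2].astype(np.float32)); print(c,w,h,an)
E
```

```text
rodA [500. -79. 101.]
rodB [ 569. -224.  101.]
plateA [ 595. -126.   76.]
plateB [ 472. -178.   76.]
clipA [529. 164.  78.]
clipB [492.  85.  78.]
honey [714. 236.  85.]
jam [727.  -5. 115.]
bowl [ 709. -200.   45.]
(378, 792, 3) (486, 612, 3)
348 [ 526.94869879 -130.00372431  105.44646872]
(531.7129516601562, -134.29119873046875) 27.805469512939453 124.83197784423828 27.90294647216797
```

View pics/b.png

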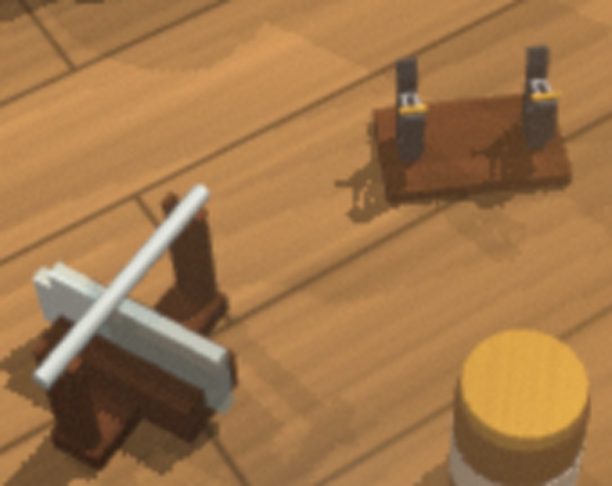

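```bash
cat >> h.py <<'E'
def Rot(psi,lean=0):  # tool x heading psi, fingers down; lean: pitch fingers forward toward +tool x heading
    return (R.from_euler('z',psi,degrees=True)*R.from_euler('y',-lean,degrees=True)*R.from_euler('x',-90,degrees=True)).as_matrix()
def delta(pos,Rt,grasp=True):
    s=env.state(); M=T(s); pos=np.array(pos,float)
    if grasp: pos=pos-Rt@[0,172,0]
    w=R.from_matrix(M[:3,:3].T@Rt).as_rotvec(); d=M[:3,:3].T@(pos-M[:3,3])
    print('t',round(s['time_s'],2),'turn',w.round(4).tolist(),'deg',np.degrees(np.linalg.norm(w)).round(1),'shift',d.round(1).tolist(),'mm',np.linalg.norm(d).round(0),'now grasp',(M[:3,3]+M[:3,:3]@[0,172,0]).round(1),'F',s['force'].round(1),'w',round(s['gripper_width'],1))
E
python3 - <<'E'
from h import *
f=env.grab_frame('wrist'); H=np.array(f['hand_eye']); print(H.round(3).tolist(), f['camera_matrix'])
print(Rot(0,45).round(2).tolist())
delta([530,0,310],Rot(0))
E
```

```text
[[1.0, 0.001, 0.001, 0.516], [-0.0, -0.241, 0.97, 20.06], [0.001, -0.97, -0.241, 67.655], [0.0, 0.0, 0.0, 1.0]] [[373.7855062    0.         325.59567101]
 [  0.         373.7855062  236.89014514]
 [  0.           0.           1.        ]]
[[0.71, 0.71, -0.0], [0.0, 0.0, 1.0], [0.71, -0.71, 0.0]]
t 0.15 turn [0.0009, 1.288, -0.0012] deg 73.8 shift [-427.1, -77.3, -509.0] mm 669.0 now grasp [160.3 551.8 232.1] F [-0.1 -0.3 -0.2] w 91.4
```

```bash
python3 - <<'E'
from h import *
delta([510,124,230],Rot(-25))
E
```

```text
t 0.15 turn [0.0012, 1.7243, -0.001] deg 98.8 shift [-313.5, 2.5, -455.1] mm 553.0 now grasp [160.3 551.8 232.1] F [-0.1 -0.3 -0.2] w 91.4
```

carry_out(increments=[[[0, 1.724, 0], [-313, 2, -455], 0], [[0, 1.724, 0], [-313, 2, -455], 0], [[0, 1.724, 0], [-313, 2, -455], 0], [[0, 1.724, 0], [-313, 2, -455], 0], [[0, 1.724, 0], [-313, 2, -455], 0], [[0, 1.724, 0], [-313, 2, -455], 0], [[0, 1.724, 0], [-313, 2, -455], 0], [[0, 1.724, 0], [-313, 2, -455], 0], [[0, 1.724, 0], [-313, 2, -455], 0], [[0, 1.724, 0], [-313, 2, -455], 0]])

```text
time_s: 0.98
ee_pos: [424.9, 227.7, 403.2]
ee_rot: [-90.0, 0.0, 1.8]
force: [0.7, 0.7, -0.8]
gripper_width: 91.3
```

```bash
python3 - <<'E'
from h import *
delta([510,124,230],Rot(-25))
E
```

```text
t 0.98 turn [-0.0001, 0.4682, -0.0001] deg 26.8 shift [81.7, 1.2, -106.4] mm 134.0 now grasp [424.9 227.7 231.2] F [ 0.7  0.7 -0.8] w 91.3
```

carry_out(increments=[[[0, 0.46, 0], [80, 1, -104], 0], [[0, 0.46, 0], [80, 1, -104], 0], [[0, 0.46, 0], [80, 1, -104], 0], [[0, 0.46, 0], [80, 1, -104], 0], [[0, 0.46, 0], [80, 1, -104], 0], [[0, 0.46, 0], [80, 1, -104], 0]])

```text
time_s: 1.48
ee_pos: [508.0, 128.4, 401.8]
ee_rot: [-90.0, 0.1, -24.1]
force: [0.0, 0.6, 0.3]
gripper_width: 91.2
```

```bash
python3 - <<'E'
from h import *
f=cam('wrist'); cv2.imwrite('pics/w1.png',f['frame']); pickle.dump(f,open('w1.pkl','wb'))
print(f['C'].round(3).tolist())
delta([535,-152,250],Rot(23))
E
```

```text
[[0.913, -0.395, -0.101, 536.015], [-0.408, -0.886, -0.22, 190.793], [-0.002, 0.242, -0.97, 381.699], [0.0, 0.0, 0.0, 1.0]]
t 1.53 turn [-0.0004, -0.8211, -0.0013] deg 47.0 shift [139.6, -20.2, -245.5] mm 283.0 now grasp [507.4 129.2 229.9] F [-0.4  0.3  0.3] w 91.6
```

View pics/w1.png

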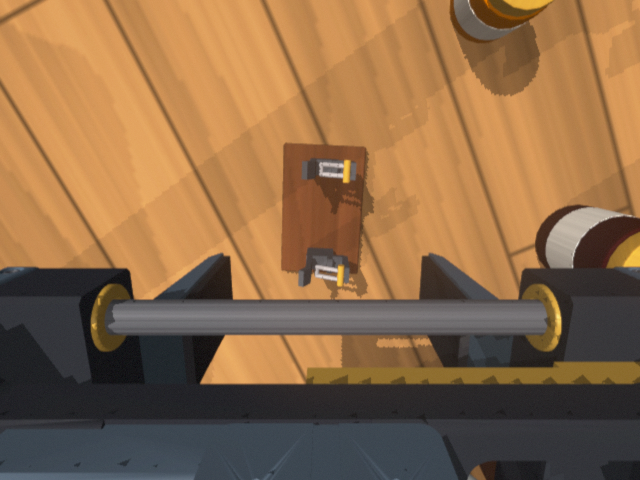

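```bash
python3 - <<'E'
from h import *
f=pickle.load(open('w1.pkl','rb')); P=pts(f); fr=f['frame']
roi=np.zeros((480,640),bool); roi[120:296,260:385]=1
m=roi&(P[...,2]>7)&(P[...,2]<17)
q=P[m]; c,wh,an=cv2.minAreaRect(q[:,:2].astype(np.float32)); print('base',m.sum(),np.round(c,1),wh,an,np.median(q[:,2]))
hsv=cv2.cvtColor(fr,cv2.COLOR_BGR2HSV)
y=roi&(hsv[...,1]>170)&(hsv[...,2]>140)&(hsv[...,0]>15)&(hsv[...,0]<32)&(P[...,2]>50)
n,l,st,ce=cv2.connectedComponentsWithStats(y.astype(np.uint8))
A=[]
for i in range(1,n):
    if st[i,4]>20:
        q=P[l==i]; print('yellow',st[i],ce[i].round(1),q.mean(0).round(1),q.min(0).round(1),q.max(0).round(1), ray(f,ce[i],72).round(1))
# frame guess: x heading psi
hm=roi&(P[...,2]>20); q=P[hm]
psi=np.radians(-25); 
b=np.array(c); X=np.array([np.cos(psi),np.sin(psi)]); Y=np.array([-X[1],X[0]])
for z0 in range(20,95,8):
    k=q[(q[:,2]>=z0)&(q[:,2]<z0+8)]
    if len(k):
        d=k[:,:2]-b; x=d@X; yy=d@Y
        for s in(1,-1):
            t=yy*s>0
            if t.sum()>3: print(z0,s,t.sum(),'x',x[t].min().round(1),np.median(x[t]).round(1),x[t].max().round(1),'y',yy[t].min().round(1),yy[t].max().round(1))
E
```

```text
base 8217 [505.  133.3] (129.87644958496094, 80.21143341064453) 63.209930419921875 11.841487197044614
yellow [343 160   8  22 132] [346.5 170.5] [542.3 164.8  74.4] [536.3 156.2  71.7] [548.2 173.4  76.4] [542.3 164.6  72. ]
yellow [337 265   7  21 111] [340.1 275.1] [501.7  84.8  74.5] [495.8  76.   72.5] [507.3  93.3  76.6] [501.4  83.9  72. ]
20 1 10 x -6.6 -2.5 14.0 y 51.5 52.2
20 -1 58 x -14.0 -0.9 11.2 y -38.6 -37.2
28 1 11 x -10.9 5.5 10.1 y 51.6 52.3
28 -1 66 x -13.6 -0.7 21.6 y -38.9 -37.2
36 1 172 x -5.3 3.8 19.0 y 38.4 51.9
36 -1 322 x -14.1 3.3 25.4 y -52.0 -37.3
44 1 49 x -8.5 10.9 28.0 y 38.4 52.2
44 -1 88 x -12.7 8.5 25.0 y -52.0 -37.4
52 1 11 x -10.1 -5.6 26.1 y 40.3 52.2
52 -1 33 x -13.0 -8.4 25.2 y -50.7 -37.5
60 1 125 x -5.5 1.3 10.5 y 38.8 50.6
60 -1 137 x -12.7 -1.8 25.0 y -51.1 -37.1
68 1 409 x -10.1 19.3 27.8 y 35.7 52.8
68 -1 363 x -13.0 16.5 25.3 y -54.5 -36.4
76 1 116 x -15.1 -8.1 19.2 y 38.1 51.9
76 -1 116 x -18.4 -10.9 18.1 y -52.9 -37.1
84 1 112 x -15.0 -12.5 -9.5 y 38.7 51.9
84 -1 101 x -18.3 -15.6 -12.4 y -51.9 -37.6
```

carry_out(increments=[[[0, -0.82, 0], [140, -20, -245], 0], [[0, -0.82, 0], [140, -20, -245], 0], [[0, -0.82, 0], [140, -20, -245], 0], [[0, -0.82, 0], [140, -20, -245], 0], [[0, -0.82, 0], [140, -20, -245], 0], [[0, -0.82, 0], [140, -20, -245], 0], [[0, -0.82, 0], [140, -20, -245], 0], [[0, -0.82, 0], [140, -20, -245], 0], [[0, -0.82, 0], [140, -20, -245], 0], [[0, -0.82, 0], [140, -20, -245], 0]])

```text
time_s: 2.37
ee_pos: [535.3, -151.3, 422.1]
ee_rot: [-89.9, -0.0, 22.8]
force: [0.5, 0.1, 0.1]
gripper_width: 91.0
```

```bash
python3 - <<'E'
from h import *
f=cam('wrist'); cv2.imwrite('pics/w2.png',f['frame']); pickle.dump(f,open('w2.pkl','wb'))
delta([535,-152,250],Rot(23))
E
```

```text
t 2.42 turn [-0.0014, -0.0019, -0.0] deg 0.1 shift [-0.8, 0.1, -1.2] mm 1.0 now grasp [ 535.1 -150.4  250.1] F [-0.3 -0.2 -0.3] w 91.1
```

View pics/w2.png

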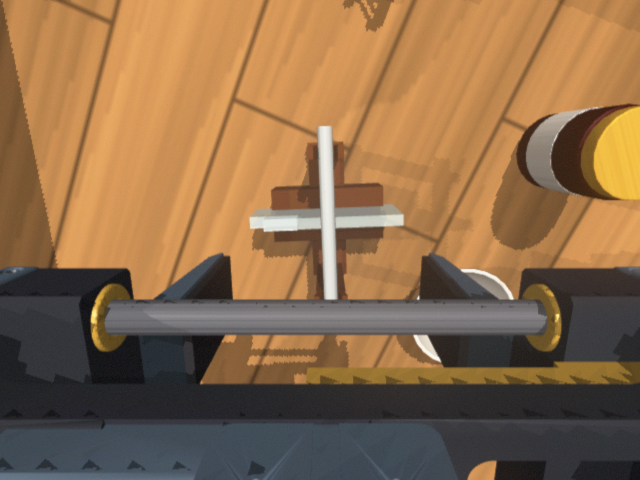

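```bash
python3 - <<'E'
from h import *
f=pickle.load(open('w2.pkl','rb')); P=pts(f); fr=f['frame']; hsv=cv2.cvtColor(fr,cv2.COLOR_BGR2HSV)
roi=np.zeros((480,640),bool); roi[110:299,240:415]=1
r=roi&(hsv[...,1]<60)&(hsv[...,2]>110)
rod=r.copy(); rod[:,:305]=0; rod[:,350:]=0; rod&=P[...,2]>92
q=P[rod]; print(rod.sum(),np.percentile(q[:,2],[5,50,95]))
rows=np.where(rod.any(1))[0]; L=[]
for v in rows[2:]:
    u=np.where(rod[v])[0]; L.append(ray(f,((u.min()+u.max())/2,v),101))
L=np.array(L); vx,vy,x0,y0=cv2.fitLine(L[:,:2].astype(np.float32),2,0,.01,.01).ravel()
print('rod dir',np.degrees(np.arctan2(vy,vx)),'pt',x0,y0)
u=np.where(rod[rows[0]+1])[0]; end=ray(f,(u.mean(),rows[0]),101); print('end',end)
d=np.array([vx,vy]); d=d if d[1]<0 else -d
print('centre',np.array([x0,y0])+d*(((end[:2]-[x0,y0])@d)+80), 'or', np.array([x0,y0])+d*(((end[:2]-[x0,y0])@d)-0))
pl=r&(P[...,2]>66)&(P[...,2]<84); q=P[pl]; print('plate',pl.sum(),np.median(q[:,2]),cv2.minAreaRect(q[:,:2].astype(np.float32)))
pl=r&(P[...,2]>20)&(P[...,2]<84); h=f['frame'];
mm=roi&(P[...,2]>90); print('tall',cv2.minAreaRect(P[mm][:,:2].astype(np.float32)))
mm=roi&(P[...,2]>30)&(P[...,2]<40)&(hsv[...,1]>60); print('block',mm.sum(),cv2.minAreaRect(P[mm][:,:2].astype(np.float32)))
E
```

```text
2505 [102.36199426 105.78341784 107.47318635]
rod dir -64.933876 pt 532.2889 -139.1038
end [503.11897577 -75.93528828 101.        ]
centre [ 536.70451284 -148.54470112] or [502.81139971 -76.07914307]
plate 1646 75.6997060292507 ((551.8901977539062, -171.3265380859375), (124.34867095947266, 62.928131103515625), 25.053266525268555)
tall ((533.4254760742188, -142.041015625), (28.588136672973633, 145.81503295898438), 25.06672477722168)
block 2989 ((536.8413696289062, -149.5418701171875), (113.69789123535156, 112.85733032226562), 69.49259948730469)
```

```bash
python3 - <<'E'
from h import *
delta([536.7,-148.5,102.5],Rot(25.1))
E
```

```text
t 2.42 turn [-0.0014, -0.0385, -0.0] deg 2.2 shift [2.2, 147.6, 1.2] mm 148.0 now grasp [ 535.1 -150.4  250.1] F [-0.3 -0.2 -0.3] w 91.1
```

carry_out(increments=[[[-0.001, -0.038, 0], [2.2, 35, 1.2], 0], [[-0.001, -0.038, 0], [2.2, 70, 1.2], 0], [[-0.001, -0.038, 0], [2.2, 100, 1.2], 0], [[-0.001, -0.038, 0], [2.2, 125, 1.2], 0], [[-0.001, -0.038, 0], [2.2, 140, 1.2], 0], [[-0.001, -0.038, 0], [2.2, 147, 1.2], 0], [[-0.001, -0.038, 0], [2.2, 147, 1.2], 0.3], [[-0.001, -0.038, 0], [2.2, 147, 1.2], 0.6]], force=40)

```text
time_s: 3.08
ee_pos: [537.4, -149.0, 275.9]
ee_rot: [-90.1, -0.0, 25.1]
force: [-0.3, 0.4, 0.3]
gripper_width: 80.8
```

```bash
python3 - <<'E'
from h import *
delta([536.7,-148.5,102.5],Rot(25.1))
E
```

```text
t 3.08 turn [0.0013, -0.0003, 0.0008] deg 0.1 shift [-0.4, 1.4, 0.8] mm 2.0 now grasp [ 537.6 -149.2  103.9] F [-0.3  0.4  0.3] w 80.8
```

carry_out(increments=[[[0, 0, 0], [-0.4, 1, 0.6], 0.7], [[0, 0, 0], [-0.4, 1, 0.6], 0.75], [[0, 0, 0], [-0.4, 1, 0.6], 0.8], [[0, 0, 0], [-0.4, 1, 0.6], 0.85], [[0, 0, 0], [-0.4, 1, 0.6], 0.9], [[0, 0, 0], [-0.4, 1, 0.6], 1], [[0, 0, 0], [-0.4, 1, 0.6], 1], [[0, 0, 0], [-0.4, 1, 0.6], 1], [[0, 0, 0], [-0.4, 1, 0.6], 1], [[0, 0, 0], [-0.4, 1, 0.6], 1]])

```text
time_s: 3.92
ee_pos: [536.4, -149.8, 274.2]
ee_rot: [-90.0, 0.0, 25.0]
force: [0.2, -0.7, 0.6]
gripper_width: 13.8
```

carry_out(increments=[[[0, 0, 0], [0, 0, 0], 1], [[0, 0, 0], [0, 0, 0], 1], [[0, 0, 0], [0, 0, 0], 1], [[0, 0, 0], [0, 0, 0], 1], [[0, 0, 0], [0, 0, 0], 1], [[0, 0, 0], [0, 0, 0], 1]])

```text
time_s: 4.42
ee_pos: [536.4, -149.8, 274.2]
ee_rot: [-90.1, -0.0, 25.0]
force: [0.7, -0.2, -0.1]
gripper_width: 10.7
```

carry_out(increments=[[[0, 0, 0], [0, -6, 0], 1], [[0, 0, 0], [0, -15, 0], 1], [[0, 0, 0], [0, -28, 0], 1], [[0, 0, 0], [0, -45, 0], 1], [[0, 0, 0], [0, -65, 0], 1], [[0, 0, 0], [0, -85, 0], 1], [[0, 0, 0], [0, -100, 0], 1], [[0, 0, 0], [0, -110, 0], 1], [[0, 0, 0], [0, -110, 0], 1], [[0, 0, 0], [0, -110, 0], 1]])

```text
time_s: 5.25
ee_pos: [536.2, -149.7, 384.6]
ee_rot: [-90.1, -0.0, 25.0]
force: [-0.7, 0.2, -1.1]
gripper_width: 11.3
```

```bash
python3 - <<'E'
from h import *
f=cam('wrist'); cv2.imwrite('pics/w3.png',f['frame']); pickle.dump(f,open('w3.pkl','wb'))
delta([505,133,190],Rot(-26.9))
E
```

```text
t 5.3 turn [0.0005, 0.9055, -0.0007] deg 51.9 shift [91.2, 21.6, 269.3] mm 285.0 now grasp [ 536.  -149.7  211.7] F [-0.1  1.2 -0.8] w 10.6
```

View pics/w3.png

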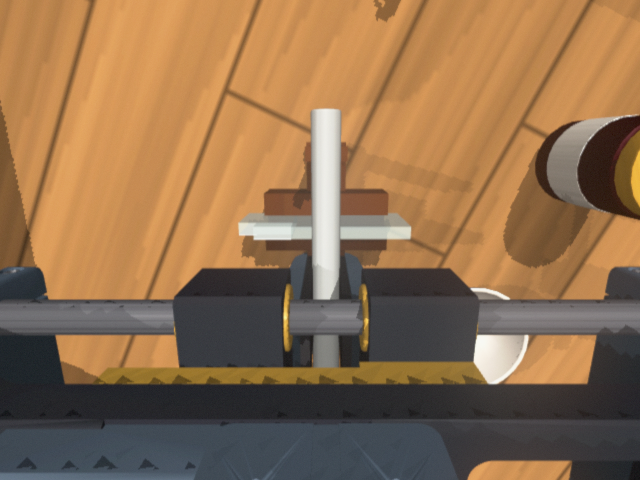

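```bash
python3 - <<'E'
from h import *
f=pickle.load(open('w3.pkl','rb')); P=pts(f); fr=f['frame']; hsv=cv2.cvtColor(fr,cv2.COLOR_BGR2HSV)
M=f['C']@np.linalg.inv(np.array(f['hand_eye']))  # tool pose
Q=(P-M[:3,3])@M[:3,:3]   # tool coords
m=np.zeros((480,640),bool); m[105:255,305:346]=1
m&=(hsv[...,1]<60)&(hsv[...,2]>100)&(P[...,2]>180)
q=Q[m]; 
for z0 in range(10,90,10):
    k=q[(q[:,2]>=z0)&(q[:,2]<z0+10)]
    if len(k): print(z0,len(k),'x',np.percentile(k[:,0],[3,97]).round(1),'y top',np.percentile(k[:,1],3).round(1))
print('end z',q[:,2].max())
# plate top (z 76)
m=np.zeros((480,640),bool); m[190:252,225:425]=1
m[:,302:350]=0
m&=(hsv[...,1]<70)&(hsv[...,2]>100)
p=P[m]; print(np.histogram(p[:,2],bins=range(10,100,6)))
t=m&(abs(P[...,2]-76)<3); p=P[t]; r=cv2.minAreaRect(p[:,:2].astype(np.float32)); print('plate',r)
vx,vy,x0,y0=cv2.fitLine(p[:,:2].astype(np.float32),2,0,.01,.01).ravel(); print(np.degrees(np.arctan2(vy,vx)),x0,y0)
a=p[:,:2]-[x0,y0]; s=a@[vx,vy]; n=a@[-vy,vx]; print('extent',s.min(),s.max(),np.percentile(n,[3,50,97]), 'ends',[x0+vx*s.min(),y0+vy*s.min()],[x0+vx*s.max(),y0+vy*s.max()])
t2=m&(abs(P[...,2]-61)<3); p2=P[t2]; print('notch floor',len(p2),p2.mean(0))
E
```

```text
20 412 x [-5.2  6.1] y top 166.6
30 671 x [-5.1  6. ] y top 166.7
40 703 x [-5.1  5.9] y top 166.7
50 762 x [-5.4  6.2] y top 166.4
60 818 x [-5.3  6.1] y top 166.2
70 803 x [-5.2  6. ] y top 166.6
80 84 x [-4.8  5.6] y top 166.5
end z 81.0862273558696
(array([  0,   4,  25,  94, 274, 117, 144, 190, 312, 190, 907, 628,   0,
         0]), array([10, 16, 22, 28, 34, 40, 46, 52, 58, 64, 70, 76, 82, 88, 94]))
plate ((541.1527709960938, -147.64675903320312), (125.10369873046875, 10.65517807006836), 24.997739791870117)
25.038633 543.23615 -146.45998
extent -64.9447116867083 60.15965563998703 [-5.04622697 -0.02641383  4.90547695] ends [np.float64(484.3947679431354), np.float64(-173.94647957712687)] [np.float64(597.7421531357098), np.float64(-120.99864862715049)]
notch floor 312 [ 500.44651733 -164.34579267   60.94448489]
```

carry_out(increments=[[[0, 0.9, 0], [91, 20, 269], 1], [[0, 0.9, 0], [91, 20, 269], 1], [[0, 0.9, 0], [91, 20, 269], 1], [[0, 0.9, 0], [91, 20, 269], 1], [[0, 0.9, 0], [91, 20, 269], 1], [[0, 0.9, 0], [91, 20, 269], 1], [[0, 0.9, 0], [91, 20, 269], 1], [[0, 0.9, 0], [91, 20, 269], 1], [[0, 0.9, 0], [91, 20, 269], 1], [[0, 0.9, 0], [91, 20, 269], 1]])

```text
time_s: 6.13
ee_pos: [504.8, 133.4, 362.7]
ee_rot: [-90.2, 0.1, -26.4]
force: [-0.4, -0.4, -0.9]
gripper_width: 11.3
```

```bash
python3 - <<'E'
from h import *
delta([505,133,120],Rot(-26.9))
E
```

```text
t 6.13 turn [0.0028, 0.0095, -0.0011] deg 0.6 shift [0.4, 70.7, -0.0] mm 71.0 now grasp [504.4 133.  190.7] F [-0.4 -0.4 -0.9] w 11.3
```

carry_out(increments=[[[0.003, 0.01, -0.001], [0.2, 10, 0], 1], [[0.003, 0.01, -0.001], [0.2, 25, 0], 1], [[0.003, 0.01, -0.001], [0.2, 40, 0], 1], [[0.003, 0.01, -0.001], [0.2, 55, 0], 1], [[0.003, 0.01, -0.001], [0.2, 66, 0], 1], [[0.003, 0.01, -0.001], [0.2, 70, 0], 1], [[0.003, 0.01, -0.001], [0.2, 70, 0], 1]])

```text
time_s: 6.72
ee_pos: [505.3, 131.2, 292.7]
ee_rot: [-90.0, 0.0, -27.2]
force: [0.0, -0.0, -0.4]
gripper_width: 11.2
```

```bash
cat > clip.py <<'E'
from h import *
import sys
delta([505,133,106],Rot(-26.9))
f=cam('wrist'); cv2.imwrite('pics/%s.png'%sys.argv[1],f['frame']); P=pts(f); fr=f['frame']; hsv=cv2.cvtColor(fr,cv2.COLOR_BGR2HSV)
M=f['C']@np.linalg.inv(np.array(f['hand_eye'])); Q=(P-M[:3,3])@M[:3,:3]
b=(P[...,2]>7)&(P[...,2]<17)&(np.hypot(P[...,0]-505,P[...,1]-133)<85)&(hsv[...,2]<170)
y=(hsv[...,1]>170)&(hsv[...,2]>120)&(hsv[...,0]>15)&(hsv[...,0]<32)&(P[...,2]>60)&(P[...,2]<85)&(np.hypot(P[...,0]-505,P[...,1]-133)<75)
n,l,st,ce=cv2.connectedComponentsWithStats(y.astype(np.uint8))
for i in range(1,n):
    if st[i,4]>20: print('yellow',ce[i].round(0),st[i,4],'world',P[l==i].mean(0).round(1),'tool',Q[l==i].mean(0).round(1))
w=(P[...,2]>80)&(P[...,2]<90)&(np.hypot(P[...,0]-505,P[...,1]-133)<70)
q=Q[w]
print('wall',w.sum(),np.percentile(q[:,0],[3,50,97]).round(1) if w.sum() else '',q[:,2].min().round(0) if w.sum() else '',q[:,2].max().round(0) if w.sum() else '')
m=np.zeros((480,640),bool); m[80:255,300:350]=1
m&=(hsv[...,1]<60)&(hsv[...,2]>100)&(abs(Q[...,1]-168)<6)&(abs(Q[...,0])<12)&(Q[...,2]>18)
q=Q[m]
if m.sum(): print('rod',m.sum(),'x',np.percentile(q[:,0],[2,98]).round(1),'top y',np.percentile(q[:,1],3).round(1),'z',q[:,2].min().round(0),q[:,2].max().round(0),'worldz',np.percentile(P[m][:,2],97).round(1))
E
python3 clip.py w4
```

```text
t 6.72 turn [-0.0001, -0.0051, -0.0006] deg 0.3 shift [-1.1, 14.7, 1.5] mm 15.0 now grasp [505.2 131.3 120.7] F [ 0.  -0.  -0.4] w 11.2
wall 452 [-18.  -14.2 -10.6] 39.0 53.0
rod 4245 x [-5.7  5.6] top y 166.6 z 23.0 81.0 worldz 126.0
```

View pics/w4.png

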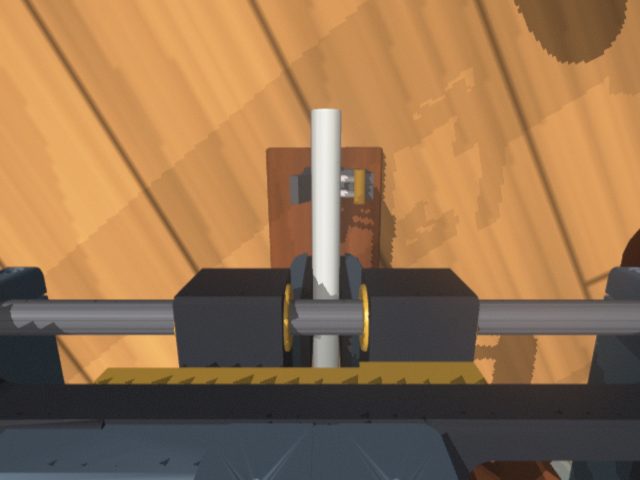

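carry_out(increments=[[[0, -0.005, 0], [-0.5, 10, 1], 1], [[0, -0.005, 0], [-0.5, 20, 1], 1], [[0, -0.005, 0], [-0.5, 28, 1], 1], [[0, -0.005, 0], [-0.5, 34, 1], 1], [[0, -0.005, 0], [-0.5, 39, 1], 1], [[0, -0.005, 0], [-0.5, 44, 1], 1], [[0, -0.005, 0], [-0.5, 49, 1], 1], [[0, -0.005, 0], [-0.5, 53, 1], 1], [[0, -0.005, 0], [-0.5, 56, 1], 1], [[0, -0.005, 0], [-0.5, 58, 1], 1]], force=50)

```text
time_s: 7.6
ee_pos: [505.7, 133.8, 236.1]
ee_rot: [-89.8, -0.1, -26.9]
force: [-0.4, 1.0, 4.3]
gripper_width: 11.1
```

```bash
python3 - <<'E'
from h import *
delta([505,133,46],Rot(-26.9)); print(env.state()['torque'])
E
```

```text
t 7.6 turn [-0.0031, 0.0004, 0.002] deg 0.2 shift [-0.3, 18.1, -1.1] mm 18.0 now grasp [506.3 134.1  64.1] F [-0.4  1.   4.3] w 11.1
[-0.00914951  0.23346843 -0.02392309]
```

carry_out(increments=[[[0, 0, 0], [0, 3, 0], 1], [[0, 0, 0], [0, 6, 0], 1], [[0, 0, 0], [0, 9, 0], 1], [[0, 0, 0], [0, 12, 0], 1], [[0, 0, 0], [0, 14, 0], 1], [[0, 0, 0], [0, 16, 0], 1], [[0, 0, 0], [0, 17.5, 0], 1], [[0, 0, 0], [0, 18.5, 0], 1], [[0, 0, 0], [0, 18.5, 0], 1]])

```text
time_s: 8.35
ee_pos: [505.8, 133.5, 219.0]
ee_rot: [-89.9, -0.1, -26.9]
force: [-5.4, -0.8, 12.8]
gripper_width: 10.8
```

```bash
python3 - <<'E'
from h import *
delta([505,133,46],Rot(-26.9)); print(env.state()['torque'])
E
```

```text
t 8.35 turn [-0.0025, 0.0006, 0.0024] deg 0.2 shift [-0.5, 1.0, -0.8] mm 1.0 now grasp [506.4 133.7  47. ] F [-5.4 -0.8 12.8] w 10.8
[-0.33143807  0.88203856 -0.03775167]
```

carry_out(increments=[[[0, 0, 0], [-0.5, 1, 0], 1], [[0, 0, 0], [-0.5, 2, 0], 1], [[0, 0, 0], [-0.5, 2, 0], 1], [[0, 0, 0], [-0.5, 2, 0], 1]])

```text
time_s: 8.68
ee_pos: [505.5, 133.5, 218.8]
ee_rot: [-89.8, -0.2, -26.8]
force: [-6.0, -3.2, 26.3]
gripper_width: 11.1
```

```bash
python3 clip.py w5; python3 -c "
from h import *
print(env.state()['force'])"
```

```text
t 8.68 turn [-0.0032, 0.001, 0.0041] deg 0.3 shift [0.0, -59.2, -0.5] mm 59.0 now grasp [506.4 133.7  46.8] F [-6.  -3.2 26.3] w 11.1
yellow [379. 218.] 772 world [542.1 164.7  74.5] tool [ 18.  144.5  43.9]
wall 1960 [-17.3 -11.2   8.8] -8.0 51.0
rod 3641 x [-5.7  7.6] top y 166.6 z 23.0 81.0 worldz 52.3
[-7.91736558 -3.16474855 27.13584915]
```

View pics/w5.png

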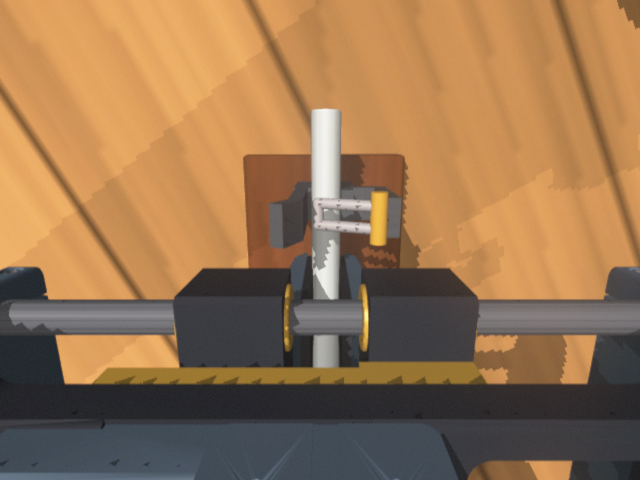

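carry_out(increments=[[[0, 0, 0], [0, -2, 0], 1], [[0, 0, 0], [0, -2, 0], 0.7], [[0, 0, 0], [0, -2, 0], 0.5], [[0, 0, 0], [0, -2, 0], 0.3], [[0, 0, 0], [0, -2, 0], 0.3], [[0, 0, 0], [0, -2, 0], 0.3], [[0, 0, 0], [0, -2, 0], 0.3], [[0, 0, 0], [0, -2, 0], 0.3], [[0, 0, 0], [0, -2, 0], 0.3], [[0, 0, 0], [0, -2, 0], 0.3]])

```text
time_s: 9.57
ee_pos: [505.2, 133.9, 217.4]
ee_rot: [-89.9, -0.1, -26.9]
force: [1.0, -0.4, 1.1]
gripper_width: 63.6
```

carry_out(increments=[[[0, 0, 0], [0, -5, 0], 0.3], [[0, 0, 0], [0, -12, 0], 0.3], [[0, 0, 0], [0, -25, 0], 0.3], [[0, 0, 0], [0, -50, 0], 0.3], [[0, 0, 0], [0, -85, 0], 0.3], [[0, 0, 0], [0, -120, 0], 0.3], [[0, 0, 0], [0, -145, 0], 0.3], [[0, 0, 0], [0, -160, 0], 0.3], [[0, 0, 0], [0, -160, 0], 0.3], [[0, 0, 0], [0, -160, 0], 0.3]])

```text
time_s: 10.4
ee_pos: [504.6, 133.6, 378.5]
ee_rot: [-89.8, -0.2, -26.9]
force: [-0.3, -0.4, -1.2]
gripper_width: 63.6
```

```bash
python3 - <<'E'
from h import *
f=cam('wrist'); cv2.imwrite('pics/w6.png',f['frame'][60:300,160:480].repeat(2,0).repeat(2,1)); P=pts(f); hsv=cv2.cvtColor(f['frame'],cv2.COLOR_BGR2HSV)
m=(hsv[...,1]<60)&(hsv[...,2]>100)&(P[...,2]>35)&(P[...,2]<57)&(np.hypot(P[...,0]-505,P[...,1]-133)<95)
m[:, :280]=0; m[:,380:]=0; m[300:]=0
print(m.sum(),np.percentile(P[m][:,2],[50,97]),cv2.minAreaRect(P[m][:,:2].astype(np.float32)))
delta([566,-135.8,200],Rot(-65))
E
```

```text
2225 [50.60753287 52.64049881] ((511.41900634765625, 140.56600952148438), (146.45870971679688, 33.27486801147461), 65.0864486694336)
t 10.45 turn [-0.0024, 0.6655, 0.0006] deg 38.1 shift [176.7, 5.0, -212.4] mm 276.0 now grasp [504.7 133.7 205.2] F [-0.7 -0.4 -0.6] w 63.9
```

View pics/w6.png

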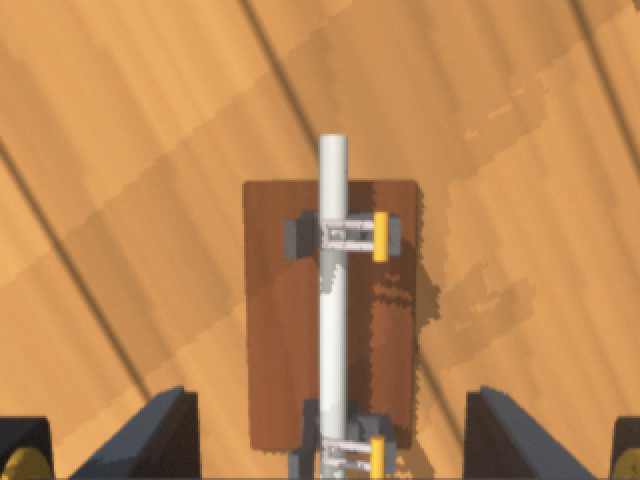

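carry_out(increments=[[[-0.002, 0.665, 0], [177, 5, -212], 0.35], [[-0.002, 0.665, 0], [177, 5, -212], 0.35], [[-0.002, 0.665, 0], [177, 5, -212], 0.35], [[-0.002, 0.665, 0], [177, 5, -212], 0.35], [[-0.002, 0.665, 0], [177, 5, -212], 0.35], [[-0.002, 0.665, 0], [177, 5, -212], 0.35], [[-0.002, 0.665, 0], [177, 5, -212], 0.35], [[-0.002, 0.665, 0], [177, 5, -212], 0.35], [[-0.002, 0.665, 0], [177, 5, -212], 0.35], [[-0.002, 0.665, 0], [177, 5, -212], 0.35]])

```text
time_s: 11.28
ee_pos: [566.5, -135.0, 370.8]
ee_rot: [-90.1, 0.1, -65.0]
force: [-0.2, 0.2, -0.1]
gripper_width: 59.4
```

```bash
python3 - <<'E'
from h import *
f=cam('wrist'); cv2.imwrite('pics/w7.png',f['frame']); P=pts(f); hsv=cv2.cvtColor(f['frame'],cv2.COLOR_BGR2HSV)
m=(hsv[...,1]<70)&(hsv[...,2]>90)&(abs(P[...,2]-76)<4)&(np.hypot(P[...,0]-534,P[...,1]+150)<85)
r=cv2.minAreaRect(P[m][:,:2].astype(np.float32)); print(m.sum(),r); q=P[m]; print(q.min(0),q.max(0))
delta([566,-135.8,63],Rot(-65))
E
```

```text
1561 ((541.7523193359375, -147.67153930664062), (125.158203125, 9.81396484375), 24.943552017211914)
[ 483.43776981 -178.18921552   72.51524637] [ 600.08143798 -117.05904281   78.1008555 ]
t 11.33 turn [0.0005, 0.0014, -0.0015] deg 0.1 shift [1.2, 136.2, -1.0] mm 136.0 now grasp [ 566.3 -134.2  199.2] F [ 0.3 -0.4  0.5] w 59.0
```

View pics/w7.png

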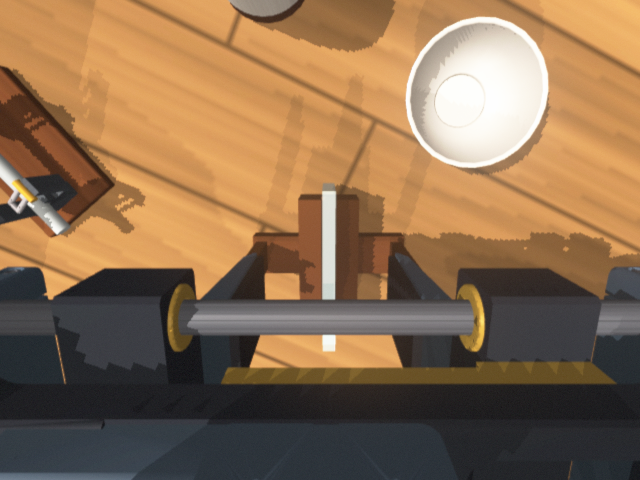

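carry_out(increments=[[[0, 0.001, -0.001], [1.2, 30, -1], 0.35], [[0, 0.001, -0.001], [1.2, 60, -1], 0.35], [[0, 0.001, -0.001], [1.2, 88, -1], 0.35], [[0, 0.001, -0.001], [1.2, 108, -1], 0.35], [[0, 0.001, -0.001], [1.2, 122, -1], 0.35], [[0, 0.001, -0.001], [1.2, 131, -1], 0.35], [[0, 0.001, -0.001], [1.2, 136, -1], 0.35], [[0, 0.001, -0.001], [1.2, 136, -1], 0.35]])

```text
time_s: 12.0
ee_pos: [566.5, -136.0, 235.6]
ee_rot: [-90.0, -0.0, -65.0]
force: [0.3, 0.5, -0.3]
gripper_width: 59.1
```

```bash
python3 - <<'E'
from h import *
delta([566.5,-136,63],Rot(-65))
E
```

```text
t 12.0 turn [-0.0001, 0.0008, 0.0005] deg 0.1 shift [-0.0, 0.6, 0.0] mm 1.0 now grasp [ 566.5 -136.1   63.6] F [ 0.3  0.5 -0.3] w 59.1
```

carry_out(increments=[[[0, 0, 0], [0, 0, 0], 0.5], [[0, 0, 0], [0, 0, 0], 0.6], [[0, 0, 0], [0, 0, 0], 0.7], [[0, 0, 0], [0, 0, 0], 0.8], [[0, 0, 0], [0, 0, 0], 0.9], [[0, 0, 0], [0, 0, 0], 1], [[0, 0, 0], [0, 0, 0], 1], [[0, 0, 0], [0, 0, 0], 1], [[0, 0, 0], [0, 0, 0], 1], [[0, 0, 0], [0, 0, 0], 1]], force=40)

```text
time_s: 12.83
ee_pos: [566.7, -137.0, 236.3]
ee_rot: [-89.9, -0.1, -65.0]
force: [0.1, -0.4, 0.5]
gripper_width: 9.7
```

carry_out(increments=[[[0, 0, 0], [0, 0, 0], 1], [[0, 0, 0], [0, 0, 0], 1], [[0, 0, 0], [0, 0, 0], 1], [[0, 0, 0], [0, -3, 0], 1], [[0, 0, 0], [0, -8, 0], 1], [[0, 0, 0], [0, -15, 0], 1], [[0, 0, 0], [0, -23, 0], 1], [[0, 0, 0], [0, -32, 0], 1], [[0, 0, 0], [0, -45, 0], 1], [[0, 0, 0], [0, -60, 0], 1]])

```text
time_s: 13.67
ee_pos: [566.4, -136.9, 297.2]
ee_rot: [-90.0, -0.1, -65.0]
force: [-0.4, -0.4, -1.0]
gripper_width: 9.8
```

carry_out(increments=[[[0, 0, 0], [0, -20, 0], 1], [[0, 0, 0], [0, -45, 0], 1], [[0, 0, 0], [0, -75, 0], 1], [[0, 0, 0], [0, -105, 0], 1], [[0, 0, 0], [0, -130, 0], 1], [[0, 0, 0], [0, -145, 0], 1], [[0, 0, 0], [0, -150, 0], 1], [[0, 0, 0], [0, -150, 0], 1], [[0, 0, 0], [0, -150, 0], 1]])

```text
time_s: 14.42
ee_pos: [566.0, -136.7, 445.8]
ee_rot: [-90.0, -0.0, -65.0]
force: [0.3, 0.1, -1.8]
gripper_width: 9.7
```

```bash
cat > pl.py <<'E'
from h import *
import sys
f=cam('wrist'); cv2.imwrite('pics/%s.png'%sys.argv[1],f['frame']); P=pts(f); hsv=cv2.cvtColor(f['frame'],cv2.COLOR_BGR2HSV)
M=f['C']@np.linalg.inv(np.array(f['hand_eye'])); Q=(P-M[:3,3])@M[:3,:3]
m=(hsv[...,1]<70)&(hsv[...,2]>90)&(abs(Q[...,0])<9)&(Q[...,1]>145)&(Q[...,1]<225)&(Q[...,2]>-5); m[262:]=0
q=Q[m]
for z0 in range(0,130,12):
    k=q[(q[:,2]>=z0)&(q[:,2]<z0+12)]
    if len(k)>3: print(z0,len(k),'x',np.percentile(k[:,0],[3,97]).round(1),'top y',np.percentile(k[:,1],[3,15]).round(1))
print(q.max(0))
E
python3 pl.py w8; python3 - <<'E'
from h import *
print(env.state()['qpos'])
delta([560,35,265],Rot(0,45))
E
```

```text
12 48 x [-5.1  5.9] top y [159.7 160.1]
24 1228 x [-4.9  4.2] top y [159.5 160. ]
[  5.97472    218.63869647  35.3633421 ]
[-1.47039605e+01  1.77441413e+01  8.46477605e+01 -2.33042940e-02
  7.76497716e+01  5.03299389e+01]
t 14.47 turn [0.4453, -1.0733, -0.6982] deg 77.7 shift [-209.5, 58.4, -43.1] mm 222.0 now grasp [ 565.8 -136.7  273. ] F [ 0.5 -0.  -1. ] w 10.1
```

carry_out(increments=[[[0.022, -0.054, -0.035], [-10, 3, -2], 1], [[0.058, -0.139, -0.091], [-27, 8, -6], 1], [[0.098, -0.236, -0.154], [-46, 13, -9], 1], [[0.138, -0.333, -0.216], [-65, 18, -13], 1], [[0.178, -0.429, -0.279], [-84, 24, -17], 1], [[0.218, -0.526, -0.342], [-103, 29, -21], 1], [[0.258, -0.623, -0.405], [-122, 34, -25], 1], [[0.298, -0.719, -0.468], [-140, 40, -29], 1], [[0.338, -0.816, -0.531], [-159, 45, -33], 1], [[0.365, -0.88, -0.573], [-172, 48, -35], 1]])

```text
time_s: 15.3
ee_pos: [459.8, 5.3, 395.4]
ee_rot: [-85.4, -37.3, -13.9]
force: [-0.4, 0.0, -1.6]
gripper_width: 10.2
```

```bash
python3 - <<'E'
from h import *
print(env.state()['qpos'].round(1))
delta([560,35,262.4],Rot(0,45))
E
```

```text
[  0.5   1.7 116.8 -10.1  24.4  20.7]
t 15.3 turn [0.0793, -0.1881, -0.1261] deg 13.7 shift [-29.1, -6.0, 24.3] mm 38.0 now grasp [564.   -6.2 259. ] F [-0.4  0.  -1.6] w 10.2
```

carry_out(increments=[[[0.024, -0.056, -0.038], [-9, -2, 7], 1], [[0.05, -0.12, -0.08], [-18, -4, 15], 1], [[0.07, -0.165, -0.11], [-26, -5.5, 21], 1], [[0.079, -0.188, -0.126], [-29, -6, 24.3], 1], [[0.079, -0.188, -0.126], [-29, -6, 24.3], 1], [[0.079, -0.188, -0.126], [-29, -6, 24.3], 1], [[0.079, -0.188, -0.126], [-29, -6, 24.3], 1]])

```text
time_s: 15.88
ee_pos: [441.3, 34.0, 386.7]
ee_rot: [-89.9, -45.1, -0.4]
force: [-0.3, -0.7, -1.0]
gripper_width: 10.0
```

```bash
python3 - <<'E'
from h import *
print(env.state()['qpos'].round(1))
delta([560,35,262.4],Rot(0,45))
E
```

```text
[ 3.900e+00  1.000e-01  1.221e+02 -1.290e+01  1.310e+01  1.560e+01]
t 15.88 turn [0.0029, -0.0053, 0.0026] deg 0.4 shift [-3.9, -0.2, 1.0] mm 4.0 now grasp [563.2  33.5 265.4] F [-0.3 -0.7 -1. ] w 10.0
```

Settle, then check with the wrist and scene views.

carry_out(increments=[[[0.003, -0.005, 0.003], [-3, 0, 1], 1], [[0.003, -0.005, 0.003], [-3, 0, 1], 1], [[0.003, -0.005, 0.003], [-3, 0, 1], 1], [[0.003, -0.005, 0.003], [-3, 0, 1], 1]])

```text
time_s: 16.22
ee_pos: [438.9, 35.1, 384.6]
ee_rot: [-90.0, -45.0, 0.0]
force: [0.3, 0.4, -0.7]
gripper_width: 10.3
```

```bash
python3 pl.py w9; python3 - <<'E'
from h import *
delta([560,35,262.4],Rot(0,45))
f=cam('scene'); cv2.imwrite('pics/s2.png',f['frame']); P=pts(f); hsv=cv2.cvtColor(f['frame'],cv2.COLOR_BGR2HSV)
m=(hsv[...,1]<60)&(hsv[...,2]>90)&(P[...,2]>215)&(P[...,2]<285)&(abs(P[...,0]-575)<50)&(P[...,1]<25)&(P[...,1]>-85)
q=P[m]; c=q.mean(0); u,s,v=np.linalg.svd(q-c,full_matrices=False); print(m.sum(),c.round(1),q.min(0).round(1),q.max(0).round(1),'normal',v[2].round(3),'resid',(s[2]/np.sqrt(len(q))).round(2))
g=cam('top'); P0=pts(pickle.load(open('top.pkl','rb'))); P1=pts(g)
for n,x,y in [('honey',714,236),('jam',727,-5),('bowl',709,-200)]:
    for Pq in (P0,P1):
        k=(np.hypot(Pq[...,0]-x,Pq[...,1]-y)<75)&(Pq[...,2]>15)&(Pq[...,2]<130); print(n,k.sum(),Pq[k].mean(0).round(1))
E
```

```text
12 42 x [-4.8  6.1] top y [160.  160.3]
24 1244 x [-4.7  4.6] top y [159.6 160.2]
[  8.74478108 218.86717329  35.46885792]
t 16.27 turn [-0.0004, 0.0003, 0.0003] deg 0.0 shift [-0.8, 0.1, -0.1] mm 1.0 now grasp [560.5  35.2 263. ] F [-0.4  0.2 -0.7] w 10.0
1430 [576.9 -22.5 254.3] [542.9 -70.8 230.6] [599.1  24.9 284.4] normal [-0.719  0.013 -0.695] resid 2.27
honey 789 [709.7 235.3  73.7]
honey 791 [709.7 235.3  73.6]
jam 1136 [720.3  -5.6 100.4]
jam 1132 [720.3  -5.6 100.4]
bowl 1009 [ 717.8 -203.3   31.2]
bowl 1005 [ 717.8 -203.5   31.3]
```

View pics/s2.png

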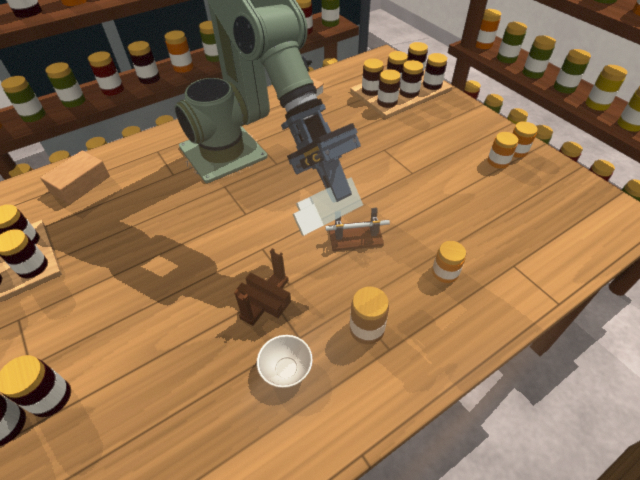

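```bash
python3 -c "
from workcell import env
print(env.job_done())"
```

```text
the job is handed in; nothing more can be done
None
```

The job is done and handed in at about 16.4 s of the 58 s allowed. I took 10 pictures.

- **Rod:** I lifted it off the stand and pushed it down between the forks until it bottomed. Its top measured 52.3 mm high, so its centre is about 46 mm. In the wrist view both jaws were shut over it after I let go.
- **Forces:** The push rose to about 27 N at the wrist when the rod bottomed, well under the 120 N limit.
- **Plate:** The notch was at the end nearer the robot; its floor measured 61 mm high, as it should. I gripped the plate about 35 mm from its centre towards the clear end, so the pads stay clear of the frosted part.
- **Final pose:** The tool reads a 45.0° lean with its heading straight ahead. The plate centre works out at about 250 mm high and near y = 0, with the notched edge up and the frosted face towards the customer. A plane fitted in the scene view gave about 44° and was rough, scattering by about 2 mm.
- **Bystanders:** The jars and the bowl show no movement before and after, to within 0.2 mm in the top view.

No check failed, though the two readings of the lean differ by about 1°.

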